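# Finish laying the breakfast tray

### The arm

A 6-joint arm with a two-finger parallel gripper is mounted at the origin on the work surface. World frame = base frame: x ahead of the robot, y to its left, z up, the work surface at z = 0. Lengths are in m, angles in rad, forces in N, time in s.
With the tool pointing down it reaches from about 0.4 to 0.925 m from the base axis. Payload 3.4 kg.
Tool frame: the origin (TCP) lies at the very end of the fingers, on their centre line; the grasp point (between the pads) lies ctrl.pinch_z behind it (ctrl.pinch_z is the distance from the TCP to the grasp point, in m); z points along the fingers, y is the line along which they close (so a half turn about z gives the same grasp; the last joint's range is limited). The gripper opens to 85 mm and grips with 20 to 120 N. Pads are 22 mm wide; open, the fingers measure 114 mm over their backs; the gripper's body (76 mm by 85 mm) begins 54 mm behind the grasp point. The pads swing forward as they close: fully open they stand 13 mm farther back than shut.
Start: joints at [1.155, 0.307, 1.506, -0, 1.328, -0.073], TCP at [0.193, 0.542, 0.231] pointing down, gripper open.
Joint ranges: [-3.12, 3.12], [-1.05, 2.28], [0.14, 2.33], [-1.42, 4.57], [0.1, 2.73], [-2.68, 2.68]. Speed limits (rad/s): [2.57, 2.57, 3.14, 3.14, 3.14, 3.14].

### API

Orientations are given as a 3x3 rotation matrix whose columns are the frame's x, y, z axes.
In Python, from bench import ctrl gives the robot as it stands. Calls block until the motion is done:
- ctrl.move_to(position, orientation): joint-space move of the TCP to a pose.
- ctrl.servo_line(position, attitude=None, rate=0.15, guard=None): straight line of the TCP; attitude=None keeps the orientation; rate is the mean speed in m/s. With guard (N) it stops when the force on the tool has changed by that much, and returns True; else False.
- ctrl.goto_joints(angles): joint-space move.
- ctrl.ungrasp() and ctrl.clamp(): open the fingers fully, or close them until they stop; the grip force is fixed at half the most.
- ctrl.dwell(seconds).
- ctrl.ik(position, orientation): joint angles nearest the present ones, or None.
- ctrl.get_obs(): the state.
- ctrl.camera(name): name is "side" or "top" or "wrist"; returns a dict with "pixels" (420x560x3 uint8, red, green, blue), "vertical_fov" (degrees; the focal length in pixels is half the picture's height over the tangent of half this angle, whatever the lens; pixels are square), "cx", "cy" (the principal point, pixels), "R" (3x3) and "t" (3): a world point X has camera coordinates R X + t; the wrist camera has in their place "mount" (4x4, takes a point from camera to tool coordinates, whose origin is the TCP and whose axes are the flange's). Camera axes: x right, y down, z forward; pixel columns grow to the right and rows downward; lengths in m; the calibration is good to about 2 mm. The wrist camera is an equidistant fisheye: a pixel r from the principal point sees the ray r / f radians off the axis. A picture is of the moment at which its call begins: read the wrist's pose just before it. There is no depth.
A pose or a line that the arm cannot do raises ctrl.Unreachable and nothing moves.
- ctrl.job_done(): hands the job in; it is judged then, once.
The state is a dict: "time": time; "q": joint angles; "qd": joint speeds; "joint_torque": joint torques, N m; "eef_pos": TCP position; "orientation": TCP orientation; "contact_force": force on the tool from outside, world axes, zero at the start; "torque": the same for the moment, N m; "gripper_width": finger opening in m; "gripper_force": force on a finger pad.
Only numpy, scipy, OpenCV 4.12 (cv2) and the standard library are available. Lean on these libraries where they do the work, as an engineer would, in place of code of your own. Each camera call takes 0.05 s, during which the arm holds its last target. There are 200 camera calls.

### The job

Finish laying the breakfast tray: stand the small coffee cup in the middle of its saucer, the juice glass in the middle of the cork coaster, the egg cup in the middle of the side plate and the pear upright in the middle of the bowl, leaving the dishes where they are on the tray. Set everything down gently, without dropping it. The big mug and the avocado do not belong on the tray: leave them where they stand.

Things in the scene. Friction and masses are not known exactly. Their poses are not given: they have to be found in the camera images.
- cup: Small white china coffee cup with a handle, the smaller of the two handled cups: straight-sided, 62 mm across from 20 mm up to the rim at 58 mm, 46 mm foot, open top. Origin: centre of the underside; z up. The handle sticks out along its own +y, to 51 mm from the axis, 15 to 51 mm up: grip across its own x, fingers about 40 mm up. About 140 g.
- saucer: White saucer, 116 mm across, smaller of the two flat dishes; sloping rim 20 mm high; flat inside 70 mm across, 5 mm above the underside. Origin: centre of the underside. The cup goes here. The 4 dishes are loose, in a square 152 mm apart, in changing order, on a fixed dark wooden tray 330 mm square (floor 8 mm above the worktop, rim 22 mm).
- juice_glass: Green-tinted glass tumbler, no handle, open top: 54 mm across at the foot, 62 mm at the rim, 75 mm tall. Origin: centre of the underside; z up. About 150 g.
- coaster: Round cork coaster, 94 mm across, 6 mm thick, loose on the tray. Origin: centre of the underside. The juice glass goes here.
- egg_cup: White china egg cup on a waisted foot: 42 mm across the foot, 18 mm at the waist (9 to 26 mm up), open bowl 44 to 48 mm across from 38 mm to the rim at 62 mm. Origin: centre of the underside; z up. Grip the bowl, about 50 mm up. About 70 g. (The salt shaker at the back is also small, white and round, but domed and closed on top.)
- side_plate: White china side plate, 144 mm across, the larger of the two flat dishes; rim 13 mm high; the flat inside is 98 mm across and 5 mm above the underside. Loose on the tray. Origin: centre of the underside. The egg cup goes here.
- pear: Yellow-green pear standing on its broad end: 58 mm across at 25 mm height, drawn in to a slim neck 37 to 34 mm across between 60 and 76 mm height, top at 88 mm with a thin brown stalk above it (not solid) to 102 mm. Origin: centre of the underside; z up. Grip the neck about 68 mm up. About 140 g.
- bowl: White china bowl, 126 mm across, 42 mm deep outside, 5 mm wall; the flat inside is 70 mm across and 6 mm above the underside. Loose on the tray. Origin: centre of the underside. The pear goes here.
- mug: Large white china mug with a handle (along its own +y, to 71 mm from the axis): 82 mm across, 92 mm tall. Origin: centre of the underside. It does not belong on the tray: leave it.
- avocado: Dark green avocado standing on its broad end, plump, without neck or stalk: 65 mm across at 35 mm height, 90 mm tall. Origin: centre of the underside. It does not belong on the tray: leave it.
Not all that is in view belongs to the job. Leave any blue look-alike of the pear alone.

How it is judged:
At the end, for the whole second after the job is handed in: Each upright (0.2 rad), still and resting on its dish: cup within 12 mm of the saucer's centre, glass within 15 mm of the coaster's, egg cup within 15 mm of the side plate's, pear within 18 mm of the bowl's. Dishes level, within 30 mm of their start; mug and avocado upright, within 30 mm of theirs (horizontal distance between cup and saucer below 0.012 m and z of cup in the frame of saucer between 0.001 and 0.01 m and angle between each of cup, juice_glass, egg_cup, pear, mug, avocado's own z axis and vertical below 0.2 rad and linear speed of each of cup, juice_glass, egg_cup, pear below 0.02 m/s and angular speed of each of cup, juice_glass, egg_cup, pear below 0.2 rad/s and distance of each of saucer, coaster, side_plate, bowl, mug, avocado from where it was at the start of the episode below 0.03 m and angle between each of saucer, coaster, side_plate, bowl's own z axis and vertical below 0.1 rad and horizontal distance between juice_glass and coaster below 0.015 m and z of juice_glass in the frame of coaster between 0.002 and 0.011 m and horizontal distance between egg_cup and side_plate below 0.015 m and z of egg_cup in the frame of side_plate between 0.001 and 0.01 m and horizontal distance between pear and bowl below 0.018 m and z of pear in the frame of bowl between 0.002 and 0.011 m); the robot touches nothing.
It fails at once if the cup, glass, egg cup or pear is dropped: it moves faster than 0.7 m/s (a fall of about 25 mm) with no finger on it ((linear speed of cup above 0.7 m/s and contact force between cup and the fingers below 0.05 N) or (linear speed of juice_glass above 0.7 m/s and contact force between juice_glass and the fingers below 0.05 N) or (linear speed of egg_cup above 0.7 m/s and contact force between egg_cup and the fingers below 0.05 N) or (linear speed of pear above 0.7 m/s and contact force between pear and the fingers below 0.05 N)).
It fails at once if the mug is taken or pushed away: it is more than 40 mm from where it stood (distance of mug from where it was at the start of the episode above 0.04 m).
It fails at once if the avocado is taken or pushed away: it is more than 40 mm from where it stood (distance of avocado from where it was at the start of the episode above 0.04 m).
It also fails if it takes over 115 s, if anything falls off the work surface, if the arm or the gripper's body presses on something with over 40 N, if the wrist force passes 120 N, or if a joint passes its speed limit or range.

## Working session

There is one attempt and no reset: what is moved stays moved. The work goes in short steps, each a Python script; the robot and the scene stay as the last script left them, time stands still between calls to the robot, and variables do not carry over. Pictures are saved under pics/ and viewed, at most 14 in all, crops included, and the job is handed in when it is done.

```bash
mkdir -p pics; ls; python3 - <<'E'
from bench import ctrl
import cv2,numpy as np
o=ctrl.get_obs();print(o['time'],o['eef_pos'],o['gripper_width'],ctrl.pinch_z);print(o['orientation'])
for n in('top','side'):
    c=ctrl.camera(n);cv2.imwrite(f'pics/{n}0.png',c['pixels'][:,:,::-1])
    print(n,c['vertical_fov'],c['cx'],c['cy'],'C',-c['R'].T@c['t']);print(np.round(c['R'],3))
E
```

```text
pics
0.0 [0.1929907  0.54087244 0.23037604] 0.08526151638792985 0.0187
[[-9.41831481e-01  3.36084434e-01 -8.45527207e-04]
 [ 3.36085463e-01  9.41829538e-01 -1.91899766e-03]
 [ 1.51397257e-04 -2.09154181e-03 -9.99997801e-01]]
top 56.86292494386166 282.8958444888921 209.97240831684755 C [ 0.40585736 -0.03570704  1.108262  ]
[[-0.026 -1.     0.018]
 [-0.995  0.024 -0.095]
 [ 0.094 -0.02  -0.995]]
side 47.634196390469555 279.13374763384434 218.2902873522413 C [0.44950823 0.71362133 0.76932881]
[[-1.    -0.019 -0.015]
 [-0.002  0.688 -0.726]
 [ 0.025 -0.725 -0.688]]
```

View pics/top0.png

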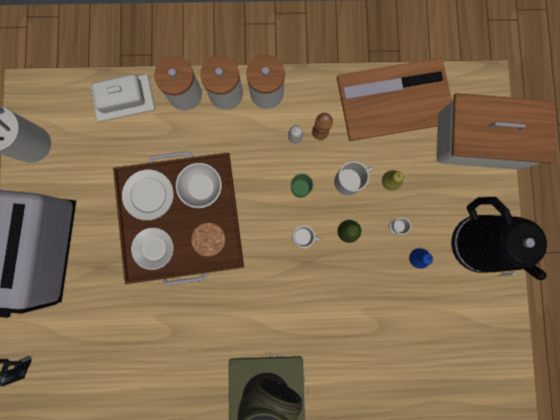

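View pics/side0.png

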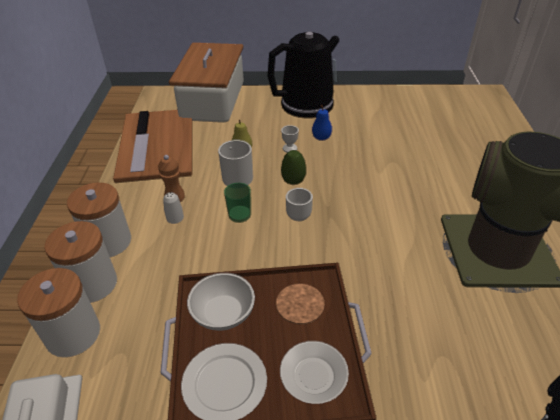

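Top view: plate (148,195), bowl (199,186), saucer (152,249), coaster (208,239). Glass is at (302,186), cup (304,237) with its handle to the right, mug (351,179) and pear (393,180). Avocado is at (349,231), egg cup (400,226) and the blue decoy (420,259). The side view agrees.

```bash
cat > vis.py <<'E'
import cv2,numpy as np
from scipy.optimize import least_squares
def rays(c,px):
    f=c['pixels'].shape[0]/2/np.tan(np.radians(c['vertical_fov']/2))
    px=np.atleast_2d(px).astype(float)
    d=np.c_[(px[:,0]-c['cx'])/f,(px[:,1]-c['cy'])/f,np.ones(len(px))]@c['R']
    return -c['R'].T@c['t'],d
def onplane(c,px,z):
    C,d=rays(c,px); return (C+d*((z-C[2])/d[:,2])[:,None])[:,:2]
def project(c,X):
    f=c['pixels'].shape[0]/2/np.tan(np.radians(c['vertical_fov']/2))
    p=np.atleast_2d(X)@c['R'].T+c['t']; return np.c_[f*p[:,0]/p[:,2]+c['cx'],f*p[:,1]/p[:,2]+c['cy']]
def mask(img,kind):
    h,s,v=cv2.split(cv2.cvtColor(img,cv2.COLOR_RGB2HSV))
    m={'white':(s<60)&(v>70),'green':(h>45)&(h<95)&(s>90),'dark':(v<75)&(h>28)&(h<60),
       'pear':(h>24)&(h<45)&(s>120)&(v>40),'cork':(h<14)&(s>70)&(v>105)}[kind]
    return m.astype(np.uint8)
def blob(c,kind,seed,r=32):
    m=mask(c['pixels'],kind); w=np.zeros_like(m); cv2.circle(w,seed,r,1,-1); m&=w
    m=cv2.morphologyEx(m,cv2.MORPH_CLOSE,np.ones((3,3),np.uint8))
    cs,_=cv2.findContours(m,cv2.RETR_EXTERNAL,cv2.CHAIN_APPROX_NONE)
    cs=[k for k in cs if cv2.contourArea(k)>30]
    return min(cs,key=lambda k:-cv2.pointPolygonTest(k,seed,True))[:,0,:]
def fit(c,k,z,R,side):
    """fixed-radius circle at height z on the far (side=1) / near (-1) half / all (0) of contour, seen from the camera nadir"""
    P=onplane(c,k,z); C=(-c['R'].T@c['t'])[:2]; cen=P.mean(0)
    for _ in range(5):
        u=(cen-C)/np.linalg.norm(cen-C); sel=P[side*((P-cen)@u)>-0.2*R*abs(side)]
        s=least_squares(lambda q:np.linalg.norm(sel-q,axis=1)-R-0.001*0,cen,loss='soft_l1',f_scale=0.002); cen=s.x
    return cen,np.median(abs(np.linalg.norm(sel-cen,axis=1)-R)),P
OBJ={'plate':('white',(148,195),.021,.072,1,30),'bowl':('white',(199,186),.050,.063,1,27),'saucer':('white',(152,249),.028,.058,1,26),
'coaster':('cork',(208,239),.014,.047,0,24),'glass':('green',(302,186),.075,.031,1,20),'cup':('white',(304,237),.058,.031,1,22),
'egg':('white',(400,226),.062,.024,1,18),'mug':('white',(351,179),.092,.041,1,30),'avocado':('dark',(349,231),.035,.0325,-1,20),'pear':('pear',(393,180),.025,.029,-1,18)}
E
cat > m.py <<'E'
from bench import ctrl
from vis import *
c=ctrl.camera('top');im=cv2.resize(c['pixels'][:,:,::-1],None,fx=4,fy=4,interpolation=cv2.INTER_CUBIC)
for n,(k,s,z,R,sd,r) in OBJ.items():
    b=blob(c,k,s,r);cen,res,P=fit(c,b,z,R,sd)
    far=P[np.argmax(np.linalg.norm(P-cen,axis=1))]-cen
    print(n,np.round(cen,4),'res',round(res,4),'npts',len(b),'far',np.round(far,3), 'r',round(np.hypot(*cen),3))
    a=np.linspace(0,6.3,60);q=project(c,np.c_[cen[0]+R*np.cos(a),cen[1]+R*np.sin(a),0*a+z])
    cv2.polylines(im,[np.int32((q+.5)*4)],True,(0,0,255),1);cv2.polylines(im,[np.int32((b+.5)*4)],True,(255,255,0),1)
cv2.imwrite('pics/ov.png',im)
a=im[4*145:4*290,4*105:4*255];b=im[4*145:4*290,4*270:4*450]
cv2.imwrite('pics/ovA.png',a);cv2.imwrite('pics/ovB.png',b)
E
python3 m.py
```

```text
plate [0.5619 0.3219] res 0.0006 npts 159 far [-0.004 -0.085] r 0.648
bowl [0.5802 0.1742] res 0.0009 npts 140 far [-0.02   0.069] r 0.606
saucer [0.4108 0.3056] res 0.0007 npts 119 far [0.021 0.055] r 0.512
coaster [0.4323 0.1552] res nan npts 93 far [-0.015 -0.045] r 0.459
glass [ 0.5629 -0.1023] res 0.0048 npts 69 far [ 0.034 -0.016] r 0.572
cup [ 0.4322 -0.1111] res 0.0016 npts 72 far [-0.008 -0.044] r 0.446
egg [ 0.4549 -0.3769] res 0.0006 npts 58 far [-0.009  0.034] r 0.591
mug [ 0.5888 -0.2467] res 0.0012 npts 106 far [-0.034  0.046] r 0.638
avocado [ 0.4453 -0.2423] res 0.0015 npts 60 far [-0.006  0.034] r 0.507
pear [ 0.5879 -0.3722] res 0.0012 npts 55 far [ 0.015 -0.027] r 0.696
  return _methods._mean(a, axis=axis, dtype=dtype,
  ret = ret.dtype.type(ret / rcount)
```

View pics/ovA.png

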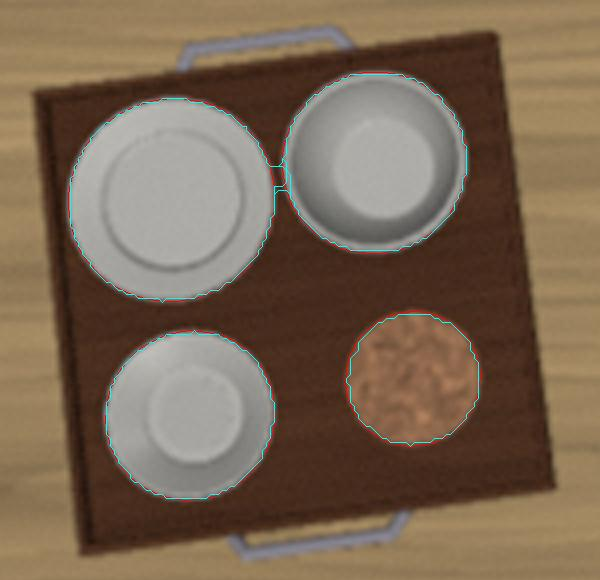

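View pics/ovB.png

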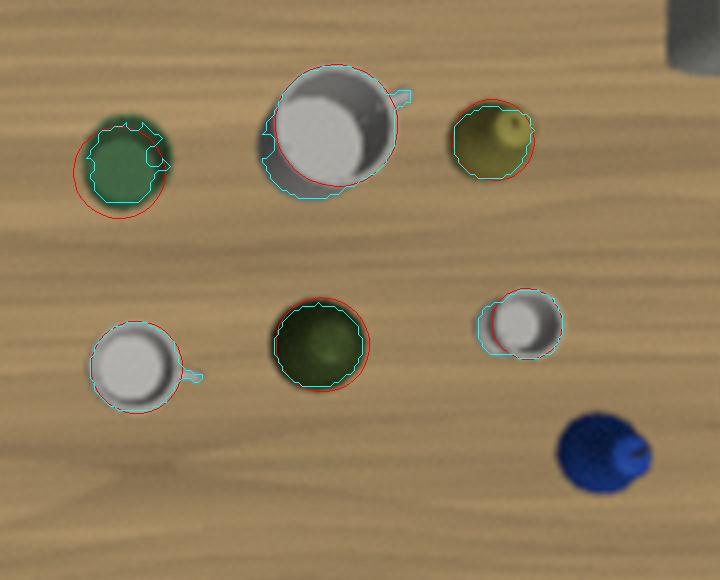

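Dishes, cup, egg cup and mug fit well: the dish spacing comes out at 149–152 mm against the stated 152. The green masks are too tight, so the glass fit is wrong. I'll redo the green ones using red minus green.

```bash
python3 - <<'E'
s=open('vis.py').read()
i=s.index("    m={'white'");j=s.index("    return m.astype")
s=s[:i]+"""    r,g,b=[img[...,i].astype(int) for i in range(3)]; gr=(r-g<12)&((s>70))
    m={'white':(s<60)&(v>70),'green':gr,'dark':gr,'pear':gr,'cork':(h<14)&(s>70)&(v>105)}[kind]
"""+s[j:]
s=s.replace(">-0.2*R*abs(side)]",">-0.2*R*abs(side)] if side else P")
open('vis.py','w').write(s)
E
python3 m.py
```

```text
plate [0.562  0.3219] res 0.0007 npts 158 far [-0.004 -0.085] r 0.648
bowl [0.5803 0.1743] res 0.001 npts 140 far [-0.02   0.069] r 0.606
saucer [0.4108 0.3055] res 0.0007 npts 120 far [0.027 0.053] r 0.512
coaster [0.4325 0.1551] res 0.0012 npts 93 far [-0.015 -0.045] r 0.459
glass [ 0.5717 -0.1083] res 0.0004 npts 66 far [-0.034  0.011] r 0.582
cup [ 0.4322 -0.1111] res 0.0016 npts 72 far [-0.008 -0.044] r 0.446
egg [ 0.4548 -0.3769] res 0.0006 npts 57 far [-0.009  0.034] r 0.591
mug [ 0.5888 -0.2468] res 0.0012 npts 105 far [-0.034  0.046] r 0.638
avocado [ 0.4453 -0.2408] res 0.001 npts 63 far [-0.02   0.028] r 0.506
pear [ 0.5875 -0.3702] res 0.0013 npts 57 far [ 0.016 -0.029] r 0.694
```

View pics/ovB.png

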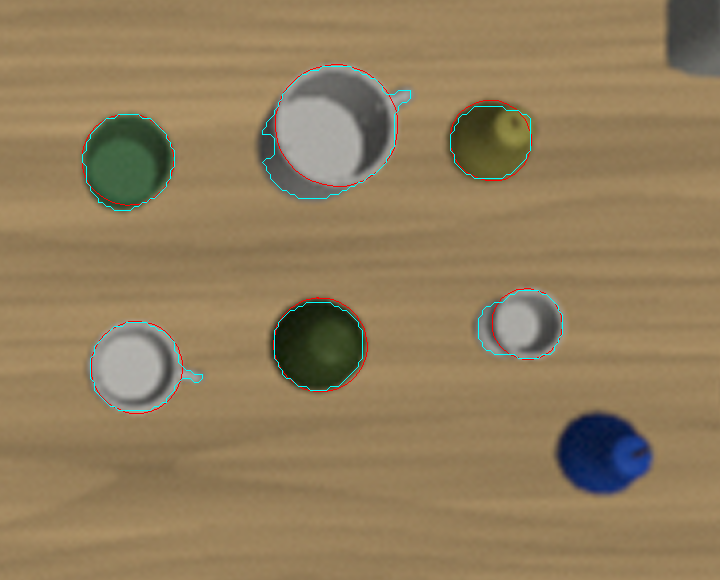

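All fits now match the visible outlines, with residuals of about 1 mm. Starting with the cup.

```bash
cat > rob.py <<'E'
from bench import ctrl
import numpy as np
PZ=ctrl.pinch_z
def ori(a):
    z=np.array([0,0,-1.]); y=np.r_[a,0]/np.linalg.norm(a); return np.c_[np.cross(y,z),y,z]
def best(p,a):
    c=[(abs(q[5]),R) for R in (ori(np.array(a)),ori(-np.array(a))) if (q:=ctrl.ik(p,R)) is not None]
    return min(c,key=lambda t:t[0])[1]
def st(m):
    o=ctrl.get_obs();print(m,'t',round(o['time'],1),'p',np.round(o['eef_pos'],4),'w',round(o['gripper_width'],4),'gf',round(float(np.max(o['gripper_force'])),1),'F',np.round(o['contact_force'],1))
def pick(xy,a,h,hi=.22):
    R=best([*xy,hi],a); ctrl.move_to([*xy,hi],R)
    ctrl.servo_line([*xy,h-PZ+.06],rate=.25)
    hit=ctrl.servo_line([*xy,h-PZ],rate=.12,guard=8); st(f'down hit={hit}')
    if hit: raise SystemExit
    ctrl.clamp(); st('clamped')
    ctrl.servo_line([*xy,hi],rate=.2); st('lifted')
def place(xy,a,h,floor,hi=.22):
    R=best([*xy,hi],a); ctrl.move_to([*xy,hi],R); z=h+floor-PZ
    ctrl.servo_line([*xy,z+.015],rate=.2)
    hit=ctrl.servo_line([*xy,z-.002],rate=.03,guard=3); st(f'set hit={hit} zexp={z:.4f}')
    ctrl.ungrasp(); ctrl.dwell(.1)
    ctrl.servo_line([*xy,z+.06],rate=.15); ctrl.servo_line([*xy,hi],rate=.3); st('clear')
E
python3 - <<'E'
from rob import *
pick((.4322,-.1111),(.98,-.18),.040)
place((.4108,.3055),(.98,-.18),.040,.013)
E
```

```text
down hit=False t 4.0 p [ 0.4331 -0.1114  0.0222] w 0.0854 gf 0.0 F [-0.3  0.7  0. ]
clamped t 4.4 p [ 0.4329 -0.1114  0.0225] w 0.0595 gf 64.2 F [-0.3 -0.1  7.6]
lifted t 5.5 p [ 0.4312 -0.1108  0.219 ] w 0.0591 gf 64.8 F [-0.1 -0.6 -2. ]
set hit=True zexp=0.0343 t 8.6 p [0.411  0.3058 0.0355] w 0.0593 gf 65.3 F [-0.9  0.4  5.5]
clear t 10.2 p [0.4104 0.3053 0.2195] w 0.0849 gf 0.0 F [ 0.4 -0.  -1.2]
```

```bash
python3 - <<'E'
from rob import *
pick((.5717,-.1083),(1,0),.045)
place((.4325,.1551),(1,0),.045,.014)
pick((.4548,-.3769),(.4,-.9),.050)
place((.562,.3219),(1,0),.050,.013)
E
sed -i "s#pics/ov.png#pics/ov_2.png#;s#pics/ovA#pics/ovA2#;s#pics/ovB#pics/ovB2#" m.py; python3 - <<'E'
from bench import ctrl;import cv2
for n in('top','side'): cv2.imwrite(f'pics/{n}2.png',ctrl.camera(n)['pixels'][:,:,::-1])
a=cv2.imread('pics/top2.png')[140:295,100:450];cv2.imwrite('pics/t2c.png',cv2.resize(a,None,fx=2.2,fy=2.2,interpolation=cv2.INTER_CUBIC))
E
```

```text
down hit=False t 13.1 p [ 0.5726 -0.1085  0.0272] w 0.0852 gf 0.0 F [ 0.8 -0.4 -0.3]
clamped t 13.5 p [ 0.5726 -0.1086  0.028 ] w 0.0603 gf 63.0 F [-1.7  0.   5.4]
lifted t 14.6 p [ 0.5706 -0.108   0.2187] w 0.0604 gf 64.9 F [ 0.4  1.2 -1.6]
set hit=True zexp=0.0403 t 17.2 p [0.4328 0.1553 0.042 ] w 0.0602 gf 64.9 F [-2.2 -0.2  5.8]
clear t 18.8 p [0.4321 0.155  0.2195] w 0.0854 gf 0.0 F [ 0.5 -0.5 -0.9]
down hit=False t 22.0 p [ 0.4555 -0.3776  0.0323] w 0.0854 gf 0.0 F [ 0.5 -0.1 -0.2]
clamped t 22.5 p [ 0.4556 -0.3777  0.0327] w 0.0461 gf 60.4 F [0.3 0.1 6. ]
lifted t 23.6 p [ 0.454  -0.3761  0.2186] w 0.0458 gf 61.4 F [-0.1  0.3 -0.7]
set hit=True zexp=0.0443 t 27.5 p [0.5623 0.3221 0.0457] w 0.0454 gf 61.6 F [-0.2 -0.4  4.5]
clear t 29.2 p [0.5617 0.3217 0.2197] w 0.0853 gf 0.0 F [-0.1 -0.5 -0.7]
```

View pics/t2c.png

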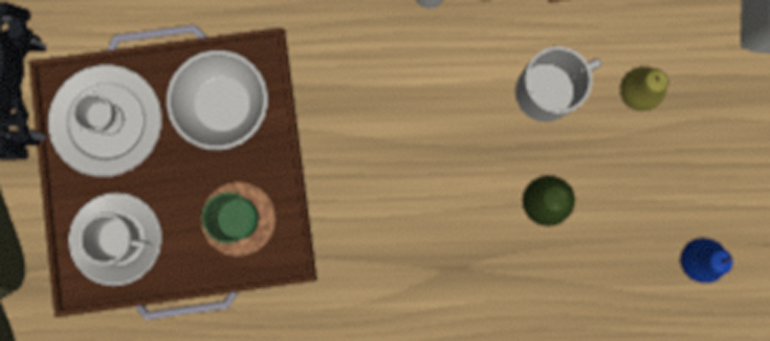

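View pics/side2.png

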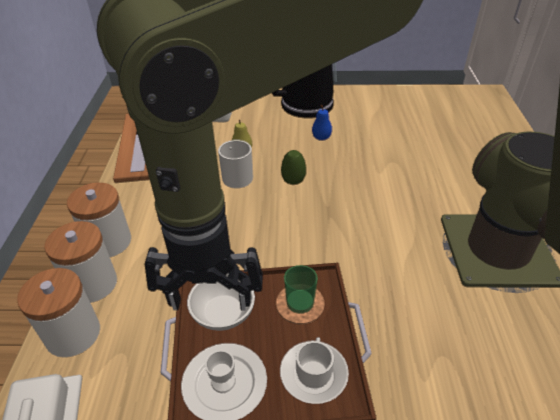

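Cup, glass and egg cup stand upright near their dish centres; mug, avocado and pear are untouched. Now the pear.

```bash
python3 - <<'E'
from rob import *
from vis import *
pick((.5875,-.3702),(1,0),.068)
place((.5803,.1743),(1,0),.068,.014)
ctrl.move_to([.5,-.25,.3],best([.5,-.25,.3],(1,0)))
c=ctrl.camera('top');cv2.imwrite('pics/top3.png',c['pixels'][:,:,::-1])
cv2.imwrite('pics/t3c.png',cv2.resize(c['pixels'][140:295,100:260,::-1],None,fx=3.8,fy=3.8,interpolation=cv2.INTER_CUBIC))
cv2.imwrite('pics/side3.png',cv2.resize(ctrl.camera('side')['pixels'][200:,120:420,::-1],None,fx=2.6,fy=2.6))
for n,seed,z,R in(('glass',(203,239),.089,.031),('pear',(199,186),.039,.029)):
    b=blob(c,'pear',seed,18);print(n,fit(c,b,z,R,1 if n=='glass' else -1)[:2])
d={}
for n in('plate','saucer','bowl','coaster'):
    k,s,z,R,sd,r=OBJ[n]; print(n,fit(c,blob(c,k,s,r),z,R,sd)[:2])
# predicted rims if perfectly centred, for visual check
im=cv2.resize(c['pixels'][:,:,::-1],None,fx=4,fy=4,interpolation=cv2.INTER_CUBIC)
for (x,y),z,R in(((.4108,.3055),.071,.031),((.562,.3219),.075,.024),((.4325,.1551),.089,.031),((.5803,.1743),.039,.029)):
    a=np.linspace(0,6.3,60);q=project(c,np.c_[x+R*np.cos(a),y+R*np.sin(a),0*a+z]);cv2.polylines(im,[np.int32((q+.5)*4)],True,(0,0,255),1)
cv2.imwrite('pics/t3c.png',im[4*145:4*290,4*105:4*255])
E
```

```text
down hit=False t 33.0 p [ 0.5883 -0.3708  0.0504] w 0.0852 gf 0.0 F [-0.   0.3  0.1]
clamped t 33.5 p [ 0.5859 -0.3706  0.0512] w 0.0386 gf 55.6 F [-4.9  0.8 11.2]
lifted t 34.5 p [ 0.5867 -0.3696  0.2183] w 0.0384 gf 54.6 F [-1.   0.5 -2.6]
set hit=True zexp=0.0633 t 37.8 p [0.5808 0.1742 0.0654] w 0.0382 gf 56.4 F [-0.8 -0.8  4.1]
clear t 39.4 p [0.5802 0.1743 0.22  ] w 0.0856 gf 0.0 F [-0.6  0.1 -0.6]
glass (array([0.43245792, 0.15372465]), np.float64(0.0010046416726491487))
pear (array([0.58340806, 0.17790769]), np.float64(0.0013082797849664728))
plate (array([0.56206051, 0.3219318 ]), np.float64(0.0006501548725564299))
saucer (array([0.41078657, 0.30555943]), np.float64(0.0006974682347222344))
bowl (array([0.58022949, 0.1742271 ]), np.float64(0.0009348100379661904))
coaster (array([0.43242664, 0.15589955]), np.float64(0.001564305412135876))
```

View pics/t3c.png

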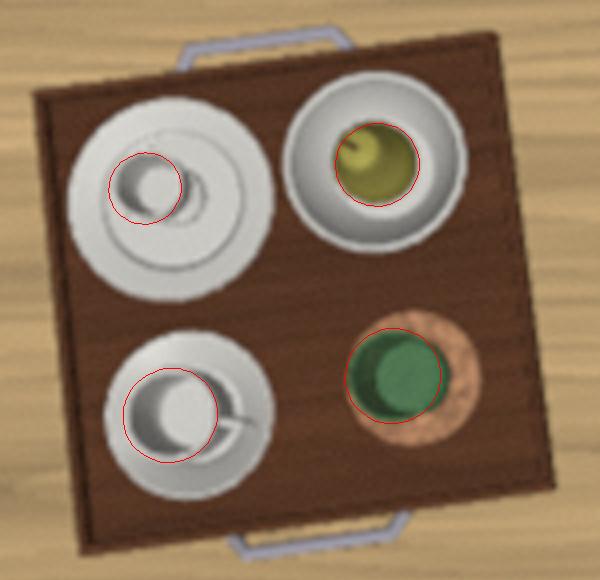

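View pics/side3.png

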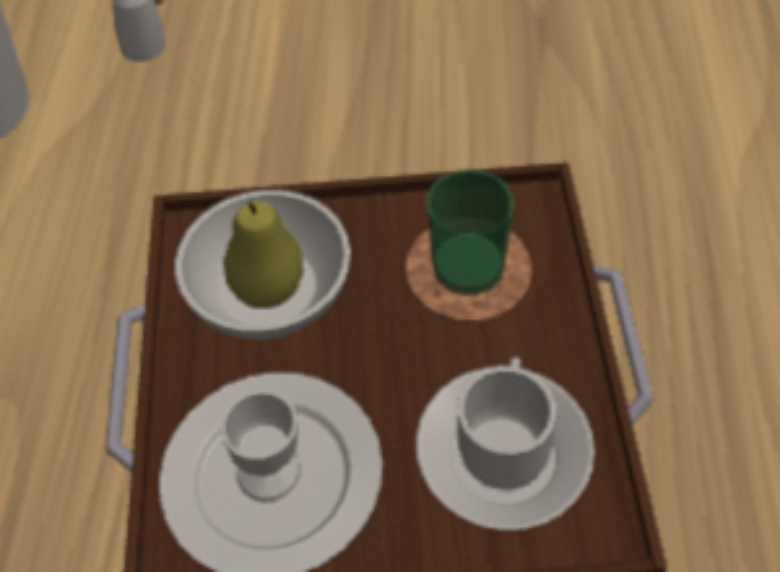

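All four stand upright. Their rims lie within about 4 mm of the predicted centred circles, and the dishes haven't moved.

```bash
python3 -c "
from bench import ctrl
ctrl.dwell(.5);print(ctrl.job_done())"
```

```text
the job is handed in; nothing more can be done
None
```

The job is handed in after about 42 s of robot time: the cup, juice glass, egg cup and pear each stand upright within about 5 mm of their dish centres by the last camera check, the dishes did not move, and the arm never hit the mug or avocado (I did not re-measure those two at the end).

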